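Put the scanner head away in its latched case

ROBOT

A 7-joint arm with a two-finger parallel gripper is mounted at the origin on the work surface. World frame = base frame: x ahead of the robot, y to its left, z up, the work surface at z = 0. Lengths are in mm, angles in rad, forces in N, time in s.
With the tool pointing down it reaches from about 425 to 800 mm from the base axis. Payload 8.3 kg.
Tool frame: the origin (TCP) lies at the very end of the fingers, on their centre line; the grasp point (between the pads) lies r.tcp_to_grasp behind it (r.tcp_to_grasp is the distance from the TCP to the grasp point, in mm); z points along the fingers, y is the line along which they close (so a half turn about z gives the same grasp; the last joint's range is limited). The gripper opens to 85 mm and grips with 20 to 120 N. Pads are 22 mm wide; open, the fingers measure 114 mm over their backs; the gripper's body (76 mm by 85 mm) begins 54 mm behind the grasp point. The pads swing forward as they close: fully open they stand 13 mm farther back than shut.
Start: joints at [-1.228, 0.383, 0.016, 1.37, -0.006, 1.388, -0.046], TCP at [246.667, 574.244, 205.879] pointing down, gripper open.
Joint ranges: [-2.95, 2.95], [-0.25, 2.06], [-1.52, 1.56], [0.18, 2.33], [-1.44, 4.58], [0.02, 2.06], [-3.01, 3.01]. Speed limits (rad/s): [2.39, 2.39, 3.01, 3.01, 3.14, 3.14, 3.14].

INTERFACE

Orientations are given as a unit quaternion [x, y, z, w].
In Python, from plant import r gives the robot as it stands.
- The arm moves only by the tool jog_arm, never from a script. Its argument "series" is a list of rows, each a list of 3 entries, a list of its own where there are three numbers: the shift along the tool's x, y, z scaled (see below), then the turn, a rotation vector about the tool's x, y, z scaled (see below), then the opening, from -1 (shut) to 1 (fully open), so that 0 is half open. A call has 1 to 10 rows; each row is the pose to reach, as a shift and turn from the pose commanded when the call began, along the tool's axes at that moment; what a row does not reach only later rows make up. The controller multiplies each number of a shift by 0.15 m and each number of a turn by 1.5 rad. A row lasts 1/8 s, in which the tool goes at most 62.5 mm and 10.7 degrees, less where a joint would pass 70% of its speed; a pose out of reach is approached as far as the arm can. A call with a number of a shift or a turn outside -1 to 1 is refused whole. A call with a gripper value outside its range is refused whole. The fingers move at their own pace and stop on an object; "force" is the grip in N (left out, the last holds). Time passes only in rows, so rows that repeat a pose let the fingers close. It gives the time, the measured TCP pose, the force, the opening and the grip force at its end, in the units of the state.
- r.read_state(): the state, without advancing time (a new reading comes with each control period).
- r.capture(name): name is "scene" or "top" or "wrist"; returns the picture (400x640x3 uint8, red, green, blue); there is no depth.
- r.calibration(name): a dict with "mtx" (3x3 intrinsics, pixels), "rvec" (rotation vector, rad) and "tvec" (3), from world to camera coordinates, as OpenCV has them. Camera axes: x right, y down, z forward; pixel columns grow to the right and rows downward; lengths in mm; the calibration is good to about 2 mm. A picture is of the moment at which its call begins: read the wrist's pose just before it. calibration takes no time and is no camera call; for the wrist camera it gives the pose at the moment of the call.
- r.finish_job(): hands the job in; it is judged then, once.
The state is a dict: "time_s": time; "qpos": joint angles; "qd": joint speeds; "tau": joint torques, N m; "position": TCP position; "tcp_rot": TCP orientation; "ft_force": force on the tool from outside, world axes, zero at the start; "moment": the same for the moment, N m; "finger_gap": finger opening in mm; "grasp_force": force on a finger pad.
Only numpy, scipy, OpenCV 4.12 (cv2) and the standard library are available. Lean on these libraries where they do the work, as an engineer would, in place of code of your own. Each camera call takes 0.05 s, during which the arm holds its last target. There are 200 camera calls.

TASK

Put the scanner head away in its hard case: press the thumb latch so the sprung lid pops open, set the scanner upright and fully home in the square pocket, then push the lid shut until the latch snaps over it and holds. Work gently, by feel: do not force the case, lid, latch or scanner, and leave the mug, wheel, mouse and screwdriver where they are.

Things in the scene. Friction and masses are not known exactly. Their poses are not given: they have to be found in the camera images.
- case: Grey hard case fixed on a board. Origin: on the desk under the case's middle; x points to its hinge side, latch at -x. The board's top is 4 to 12 mm over the desk: it differs each time and the pose does not tell it, so see or feel it. Heights here count from the board's top. Base 120 (x) x 110 mm, rim at 40; foam top at 16; 55 mm square bevelled pocket over the origin, floor at 6.
- lid (a joint): Sprung lid, rad. 0 shut (rests at about 0.005 when latched), 1.8 wide open, where the spring keeps it, standing up beyond the hinge. Hinge line along the case's y at x 60 mm, 40 mm over the board; lid 120 mm long, outer face 22 mm above the hinge line. At its front edge the spring pushes up with about 4 N, and 7 to 12 N downward snap it in; then a hard seal stops it at once.
- latch (a joint): Steel thumb latch, a rocker on the case's front, rad. 0 at rest (hook over the lid's front tab), 0.16 pressed fully, at a hard stop; springs back. Its flat ribbed thumb pad is 33 (x) x 30 (y) mm, middle at case x -90, y 0, top 34 mm over the board; front end at x -106; the hook stands up at x -73. Pressed near its middle, 2 to 5 N and 4 mm let the lid go; it stops at about 5 mm.
- scanner: Scanner head, 75 to 155 g, standing on the mat: square metal base 50 x 50 x 8 mm, on it a square black housing 40 x 40 mm (sides parallel to the base's) from 8 to 38 mm high, to grip by; round cap 32 mm across, top at 47 mm. Origin: middle of its underside; z up. Any of its four square ways round fits the pocket.
- mug: Bystander: white mug 80 mm across, 92 mm high, handle at its +y side. Origin: middle of its underside.
- wheel: Bystander: rubber-tyred robot wheel lying flat, 69 mm across, 26 mm high. Origin: middle of its underside.
- mouse: Bystander: black computer mouse 105 x 58 mm, 29 mm high. Origin: middle of its underside.
- screwdriver: Bystander: screwdriver lying flat, about 190 mm long, its length along its own x. Origin: about its middle, underside.
There are look-alikes about, which are no part of the job. Leave any yellow look-alike of the scanner alone.

How it is judged (in metres and radians):
On the way, in this order (a step that is already met when the one before it is completed fails the run):
1. the latch has let go and the lid has popped wide open (value of joint lid above 1.4 rad), for 0.2 s.
2. the scanner sits upright and fully home in the pocket, the lid still open (value of joint lid above 1.2 rad and horizontal distance between scanner and case below 0.005 m and z of scanner in the frame of case below 0.019 m and angle between scanner's own z axis and vertical below 0.05 rad), for 0.3 s.
At the end, for the whole second after the job is handed in: the lid is latched shut (within 0.025 rad, latch back within 0.06 rad of rest) with the scanner inside: upright, down in the pocket (its underside under 19 mm from the desk; on top of the foam it stands 20 mm up or more), within 5 mm of the pocket's middle, at rest (value of joint lid below 0.025 rad and value of joint latch below 0.06 rad and horizontal distance between scanner and case below 0.005 m and z of scanner in the frame of case below 0.019 m and angle between scanner's own z axis and vertical below 0.05 rad and linear speed of scanner below 0.01 m/s); the robot touches nothing.
It fails at once if the case, its lid or its latch is pushed with more than 30 N (contact force between case and the fingers above 30 N or contact force between case and the arm above 30 N).
It fails at once if the scanner is pressed or dropped against the case or its lid with more than 40 N (contact force between scanner and case above 40 N).
It fails at once if the mug, wheel, mouse or screwdriver is moved by more than 30 mm (distance of any of mug, wheel, mouse, screwdriver from where it was at the start of the episode above 0.03 m).
It also fails if it takes over 72 s, if anything falls off the work surface, if the arm or the gripper's body presses on something with over 40 N, if the wrist force passes 120 N, or if a joint passes its speed limit or range.

## Working session

There is one attempt and no reset: what is moved stays moved. The work goes in short steps, Python scripts to look and compute and a tool call to move; the robot and the scene stay as the last step left them, time stands still between calls to the robot, and variables do not carry over. Pictures are saved under pics/ and viewed, at most 10 in all, crops included, and the job is handed in when it is done.

Besides the shell and the picture viewer there is one more tool, called by a JSON object that holds its "op" and its "data". jog_arm: Moves the arm, as the interface text tells. Shifts and turns lie within -1 to 1; 1 stands for 0.15 m of shift or 1.5 rad of turn. Its arguments: {"type":"object","properties":{"series":{"type":"array"},"force":{"type":"number"}},"required":["series"]}

```bash
ls; mkdir -p pics
python3 - <<'E'
from plant import r
import cv2
for n in("scene","top"):
    cv2.imwrite(f"pics/{n}0.png",r.capture(n)[:,:,::-1]); c=r.calibration(n); print(n,c)
s=r.read_state(); print(s, r.tcp_to_grasp)
E
```

```text
pics
scene {'mtx': array([[425.81750539,   0.        , 318.99701518],
       [  0.        , 425.81750539, 197.8051927 ],
       [  0.        ,   0.        ,   1.        ]]), 'rvec': array([ 1.10911385,  2.14705018, -1.15895968]), 'tvec': array([ 321.34424546, -171.36638306, 1744.24271962])}
top {'mtx': array([[494.77248072,   0.        , 315.69810377],
       [  0.        , 494.77248072, 199.5397244 ],
       [  0.        ,   0.        ,   1.        ]]), 'rvec': array([ 2.05464897, -2.17020758,  0.23185733]), 'tvec': array([   7.44680826,  554.9120546 , 1279.07591125])}
{'time_s': 0.1, 'qpos': array([-1.22792038,  0.38416352,  0.01636523,  1.37104309, -0.00629987,
        1.38819268, -0.04650523]), 'qd': array([-1.40478310e-03, -1.40851532e-03,  1.31801864e-03, -1.74450853e-03,
        2.17028156e-03, -7.99891111e-04,  1.90768605e-05]), 'tau': array([ 2.99706626e-03, -6.29126716e+01,  8.46984945e-01, -3.72761250e+01,
        1.66304782e-02,  1.02860559e-02, -4.49442655e-05]), 'position': array([246.47274472, 573.81096211, 204.975639  ]), 'tcp_rot': array([ 2.01465852e-01,  9.79495145e-01, -8.62922281e-04, -1.66359628e-04]), 'ft_force': array([-0.62510261,  1.05304264, -0.61382978]), 'moment': array([ 0.01180184,  0.01643264, -0.01069075]), 'grasp_force': 0.0, 'finger_gap': 85.27323916616986} 18.700000000000003
```

View pics/top0.png

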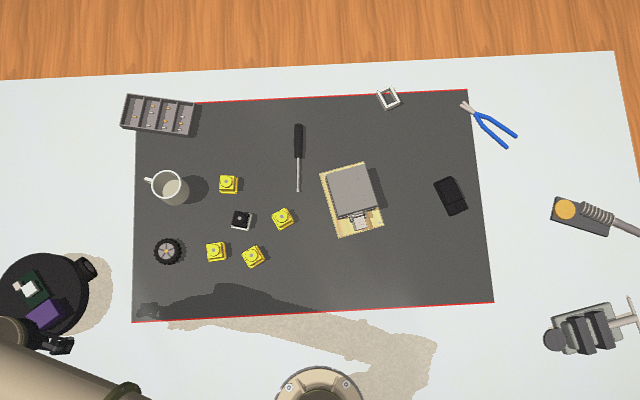

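View pics/scene0.png

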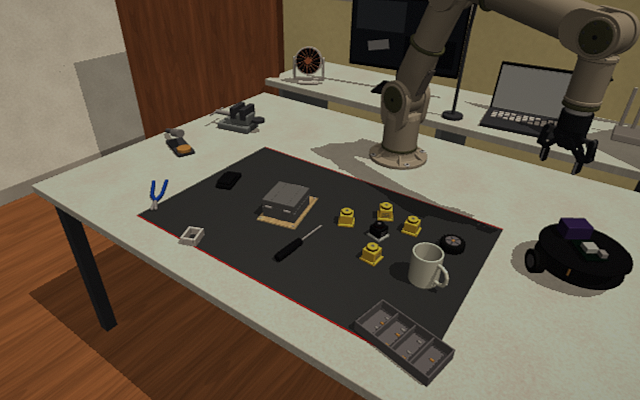

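The top view shows the case at about (350,195) with its latch toward the robot at (360,222). The black scanner is at (241,219) among yellow look-alikes at (228,184), (282,218), (216,252) and (253,257). I'll enlarge both.

Run:
```python
import cv2,numpy as np
a=cv2.imread("pics/top0.png")
c1=cv2.resize(a[155:245,310:400],(540,540),interpolation=cv2.INTER_CUBIC)
c2=cv2.resize(a[195:240,220:263],(258,270),interpolation=cv2.INTER_CUBIC)
o=np.zeros((540,800,3),np.uint8);o[:,:540]=c1;o[:270,542:]=c2
cv2.imwrite("pics/crop1.png",o)
open("h.py","w").write('''
import cv2,numpy as np
from scipy.spatial.transform import Rotation as R
def w(c,u,v,z):
    K=c["mtx"];Rm=cv2.Rodrigues(c["rvec"])[0];t=c["tvec"]
    d=Rm.T@np.linalg.solve(K,[u,v,1.]);o=-Rm.T@t
    return (o+d*(z-o[2])/d[2])
def rel(s,p,rotq=None):
    "shift in tool axes, /150"
    T=R.from_quat(s["tcp_rot"]);return T.inv().apply(np.array(p)-s["position"])/150
def relturn(s,Rt):
    return (R.from_quat(s["tcp_rot"]).inv()*Rt).as_rotvec()/1.5
def down(yaw): # tool z down, tool y axis at world angle yaw
    y=np.array([np.cos(yaw),np.sin(yaw),0]);z=np.array([0,0,-1.]);return R.from_matrix(np.c_[np.cross(y,z),y,z])
''')
```

```text
(no output)
```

View pics/crop1.png

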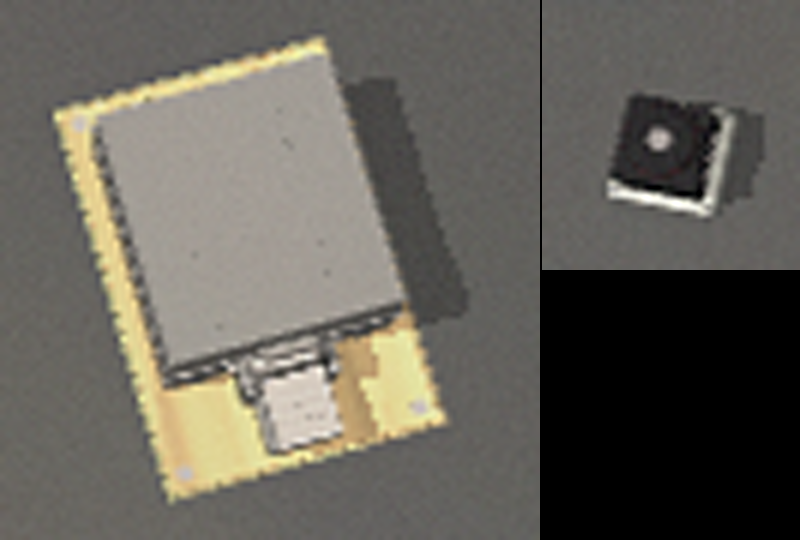

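Run:
```python
from plant import r
from h import *
c=r.calibration("top")
P=lambda x,y,z:w(c,310+x/6-.4,155+y/6-.4,z)
L=[P(x,y,70) for x,y in[(98,118),(325,52),(405,303),(165,372)]]
print("lid",np.round(L,1)); m=np.mean(L,0);print(m)
d=(L[0]+L[1]-L[2]-L[3])/2;e=(L[0]+L[3]-L[1]-L[2])/2
print("x dir",np.degrees(np.arctan2(d[1],d[0])),np.linalg.norm(d),"y dir",np.degrees(np.arctan2(e[1],e[0])),np.linalg.norm(e))
p=np.mean([P(x,y,42) for x,y in[(258,378),(330,366),(342,438),(275,452)]],0);print("pad",p)
v=m-p;print(np.degrees(np.arctan2(v[1],v[0])),np.linalg.norm(v))
B=[P(x,y,0) for x,y in[(55,118),(325,40),(445,422),(172,500)]];
B=[P(x,y,8) for x,y in[(55,118),(325,40),(445,422),(172,500)]];print("board",np.round(B),np.mean(B,0))
S=lambda x,y,z:w(c,220+(x-542)/6-.4,195+y/6-.4,z)
b=[S(610,195,4),S(712,213,4),S(735,115,8)];print("scan base",np.round(b,1),(b[0]+b[2])/2,"cap",S(658,138,47))
for q in(b[1]-b[0],b[2]-b[1]):print(np.degrees(np.arctan2(q[1],q[0])),np.linalg.norm(q))
for n,(u,v) in dict(y1=(228,184),y2=(282,218),y3=(216,252),y4=(253,257)).items():print(n,w(c,u,v,40))
wc=r.calibration("wrist");s=r.read_state()
Rm=cv2.Rodrigues(wc["rvec"])[0];print("wristcam pos in tool",R.from_quat(s["tcp_rot"]).inv().apply(-Rm.T@wc["tvec"]-s["position"]),wc["mtx"][0,0]); print((R.from_quat(s["tcp_rot"]).inv().as_matrix()@Rm.T).round(2))
```

```text
lid [[ 620.6  -54.3   70. ]
 [ 645.9 -159.1   70. ]
 [ 528.  -185.9   70. ]
 [ 502.6  -77.1   70. ]]
[ 574.26081324 -119.09302156   70.        ]
x dir 11.890816096075513 120.51658060130943 y dir 103.34235492968561 109.76852060417558
pad [ 487.52569611 -139.06223246   42.        ]
12.965395805914179 93.30460828288193
board [[ 638.  -36.    8.]
 [ 670. -167.    8.]
 [ 483. -209.    8.]
 [ 454.  -80.    8.]] [ 561.10849111 -122.89168948    8.        ]
scan base [[500.8 216.3   4. ]
 [489.7 169.3   4. ]
 [534.6 156.9   8. ]] [517.65504759 186.56236948   6.        ] cap [518.43156814 187.16641447  47.        ]
-103.18170945918526 48.29197935652878
-15.466164344285444 46.6648862444575
y1 [615.54296396 216.22085645  40.        ]
y2 [512.22984989  71.22736677  40.        ]
y3 [429.45095821 251.66273009  40.        ]
y4 [410.6497767  153.00052755  40.        ]
wristcam pos in tool [  83.80630715    0.9777557  -167.38556946] 356.4329233512023
[[-0.   -0.95 -0.32]
 [ 1.   -0.    0.  ]
 [-0.   -0.32  0.95]]
```

{"op": "jog_arm", "data": {"series": [[[-1,-0.47,0],[0,0,-0.41],-1],[[-1,-0.47,0],[0,0,-0.41],-1],[[-1,-0.47,0],[0,0,-0.41],-1],[[-1,-0.47,0],[0,0,-0.41],-1],[[-1,-0.47,0],[0,0,-0.41],-1]]}}

```text
time_s: 0.72
position: [356.8, 449.8, 205.6]
tcp_rot: [-0.104, 0.995, -0.0, -0.0]
ft_force: [-1.2, 0.5, -0.6]
finger_gap: -0.3
grasp_force: 0.0
```

{"op": "jog_arm", "data": {"series": [[[-0.2,-1,0],[0,0,0],-1],[[-0.2,-1,0],[0,0,0],-1],[[-0.2,-1,0],[0,0,0],-1],[[-0.2,-1,0],[0,0,0],-1]]}}

```text
time_s: 1.23
position: [418.0, 308.0, 205.9]
tcp_rot: [-0.102, 0.995, -0.0, 0.0]
ft_force: [-0.5, 1.1, -0.0]
finger_gap: -0.0
grasp_force: 0.0
```

{"op": "jog_arm", "data": {"series": [[[0,-1,0],[0,0,0],-1],[[0,-1,0],[0,0,0],-1],[[0,-1,0],[0,0,0],-1],[[0,-1,0],[0,0,0],-1]]}}

```text
time_s: 1.72
position: [448.5, 162.7, 205.9]
tcp_rot: [-0.103, 0.995, 0.0, 0.0]
ft_force: [0.8, -0.2, -1.0]
finger_gap: -0.1
grasp_force: 0.0
```

{"op": "jog_arm", "data": {"series": [[[0.1,-1,0],[0,0,0],-1],[[0.1,-1,0],[0,0,0],-1],[[0.1,-1,0],[0,0,0],-1],[[0.1,-1,0],[0,0,0],-1]]}}

```text
time_s: 2.22
position: [465.2, 13.6, 205.9]
tcp_rot: [-0.104, 0.995, 0.0, 0.0]
ft_force: [0.4, 0.9, 0.6]
finger_gap: 0.1
grasp_force: 0.0
```

{"op": "jog_arm", "data": {"series": [[[0.1,-1,0.2],[0,0,0],-1],[[0.1,-1,0.4],[0,0,0],-1],[[0.1,-1,0.5],[0,0,0],-1],[[0.1,-1,0.5],[0,0,0],-1],[[0.1,-1,0.5],[0,0,0],-1]]}}

```text
time_s: 2.85
position: [482.3, -133.6, 130.9]
tcp_rot: [-0.106, 0.994, 0.0, -0.0]
ft_force: [-0.2, -0.1, -0.7]
finger_gap: -0.2
grasp_force: 0.0
```

Run:
```python
from plant import r
from h import *
a=r.capture("wrist");cv2.imwrite("pics/w1.png",a[:,:,::-1]);s=r.read_state();print(s["position"],s["ft_force"],s["tcp_rot"])
```

```text
[ 482.56656513 -133.66596376  131.33461728] [0.36430318 0.06788932 1.08128444] [-1.06496748e-01  9.94312932e-01  3.11980524e-04  3.72469055e-04]
```

View pics/w1.png

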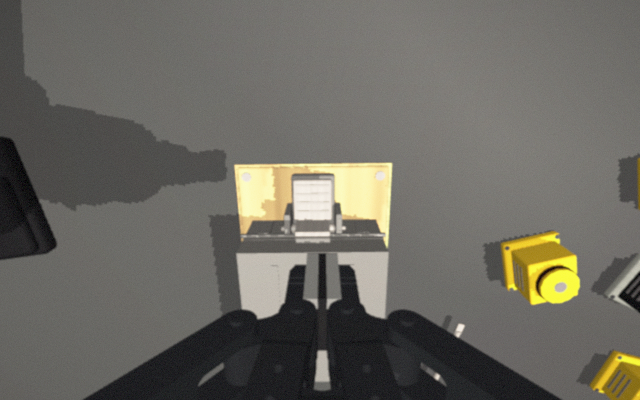

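The wrist view shows the pad at columns 291–334, rows 174–221. The board's front edge is at row 163 and the lid's front edge is at rows 238–250, all square to the picture.

Run:
```python
from plant import r
from h import *
c=r.calibration("wrist");s=r.read_state()
p=np.mean([w(c,u,v,42) for u,v in[(291.5,174),(332.5,174),(334,220),(291.5,221)]],0);print("pad",p)
L=[w(c,237,252,70),w(c,388,250,70)];print("lidfront",L,np.linalg.norm(L[0]-L[1]),w(c,312.5,251,70))
F=[w(c,235,164,8),w(c,391,162,8)];print("board",F,np.linalg.norm(F[0]-F[1]));q=F[0]-F[1];print(np.degrees(np.arctan2(*q[:2])))
q=L[0]-L[1];print(np.degrees(np.arctan2(*q[:2])))
print(rel(s,p))
```

```text
pad [ 487.88389924 -138.56862129   42.        ]
lidfront [array([ 529.90768064, -184.186225  ,   70.        ]), array([505.54654262, -79.07894893,  70.        ])] 107.89348695300575 [ 517.71683467 -131.58824654   70.        ]
board [array([ 483.91064729, -206.16695906,    8.        ]), array([454.72555037, -79.41782617,   8.        ])] 130.06580092483568
167.0331558474209
166.95073482885218
[-0.02724212 -0.03977269  0.59556486]
```

{"op": "jog_arm", "data": {"series": [[[-0.01,-0.038,0.2],[0,0,0.01],-1],[[-0.01,-0.038,0.4],[0,0,0.01],-1],[[-0.01,-0.038,0.52],[0,0,0.01],-1],[[-0.01,-0.038,0.55],[0,0,0.01],-1],[[-0.01,-0.038,0.55],[0,0,0.01],-1]]}}

```text
time_s: 3.52
position: [484.9, -140.9, 49.2]
tcp_rot: [-0.098, 0.995, 0.0, 0.001]
ft_force: [0.3, 0.4, 0.9]
finger_gap: 0.2
grasp_force: 0.0
```

{"op": "jog_arm", "data": {"series": [[[0,0,0.01],[0,0,0],-1],[[0,0,0.02],[0,0,0],-1],[[0,0,0.03],[0,0,0],-1],[[0,0,0.03],[0,0,0],-1]]}}

```text
time_s: 4.03
position: [483.8, -141.9, 43.8]
tcp_rot: [-0.097, 0.995, 0.0, -0.0]
ft_force: [-0.2, 0.4, -0.2]
finger_gap: 0.1
grasp_force: 0.0
```

{"op": "jog_arm", "data": {"series": [[[-0.01,0.016,0.007],[0,0,-0.01],-1],[[-0.01,0.016,0.014],[0,0,-0.01],-1],[[-0.01,0.016,0.02],[0,0,-0.01],-1],[[-0.01,0.016,0.02],[0,0,-0.01],-1]]}}

```text
time_s: 4.53
position: [484.8, -139.3, 40.8]
tcp_rot: [-0.104, 0.995, -0.0, -0.0]
ft_force: [0.1, -0.0, -0.2]
finger_gap: -0.0
grasp_force: 0.0
```

{"op": "jog_arm", "data": {"series": [[[0,0,0.007],[0,0,0],-1],[[0,0,0.014],[0,0,0],-1],[[0,0,0.02],[0,0,0],-1],[[0,0,0.02],[0,0,0],-1]]}}

```text
time_s: 5.03
position: [484.9, -139.3, 37.8]
tcp_rot: [-0.104, 0.995, 0.0, -0.0]
ft_force: [0.1, -0.1, 0.3]
finger_gap: 0.0
grasp_force: 0.0
```

{"op": "jog_arm", "data": {"series": [[[0,0,0.005],[0,0,0],-1],[[0,0,0.01],[0,0,0],-1],[[0,0,0.013],[0,0,0],-1],[[0,0,0.013],[0,0,0],-1]]}}

```text
time_s: 5.52
position: [484.9, -139.3, 35.9]
tcp_rot: [-0.104, 0.995, 0.0, -0.0]
ft_force: [0.2, 1.0, 0.2]
finger_gap: -0.2
grasp_force: 0.0
```

{"op": "jog_arm", "data": {"series": [[[0,0,0.005],[0,0,0],-1],[[0,0,0.01],[0,0,0],-1],[[0,0,0.013],[0,0,0],-1],[[0,0,0.013],[0,0,0],-1]]}}

```text
time_s: 6.02
position: [484.9, -139.2, 33.9]
tcp_rot: [-0.104, 0.995, 0.0, -0.0]
ft_force: [0.2, 0.6, -0.6]
finger_gap: 0.0
grasp_force: 0.0
```

Run:
```python
from plant import r
from h import *
a=r.capture("wrist");b=r.capture("top");cv2.imwrite("pics/w2.png",np.hstack([a[80:400,150:500],cv2.resize(b[150:240,310:400],(320,320))])[:,:,::-1]);s=r.read_state();print(s["position"],s["ft_force"],s["tcp_rot"])
```

```text
[ 484.96559027 -139.27460983   33.99812661] [-0.04900881 -0.31888484  0.26093917] [-1.04439330e-01  9.94531259e-01 -1.11376456e-05 -2.15760730e-05]
```

View pics/w2.png

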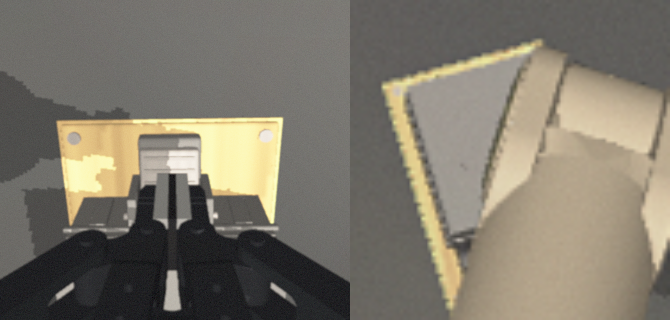

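The wrist crop shows the closed fingertips at about (172,175), over the rear of the pad (rows 135–185). The lid is still shut.

Run:
```python
from plant import r
from h import *
c=r.calibration("wrist");s=r.read_state()
pr=lambda p:cv2.projectPoints(np.array([p],float),c["rvec"],c["tvec"],c["mtx"],None)[0].ravel()
T=R.from_quat(s["tcp_rot"])
for o in([0,0,0],[11,0,0],[-11,0,0],[11,0,-10]):print(o,pr(s["position"]+T.apply(o)))
d=np.array([np.cos(.227),np.sin(.227)]);e=np.array([-d[1],d[0]])
for b in(4,8,12):
    print(b,[pr(np.r_[np.array([575.5,-118.4])+x*d+y*e,b+34]).round(0) for x,y in((-106,15),(-106,-15),(-73,0))])
    # board front corners width px
for b in(0,4,8,12):
    F=[w(c,206,201.5,b),w(c,433,199,b)];print(b,np.linalg.norm(F[0]-F[1]))
```

```text
[0, 0, 0] [319.49366744 245.68321075]
[11, 0, 0] [319.44695039 226.19415776]
[-11, 0, 0] [319.53862107 264.43661355]
[11, 0, -10] [319.31998055 234.4086651 ]
4 [array([349., 225.]), array([289., 226.]), array([320., 283.])]
8 [array([350., 228.]), array([288., 229.]), array([320., 287.])]
12 [array([350., 232.]), array([287., 233.]), array([320., 292.])]
0 135.78184881109132
4 133.08486943680154
8 130.38789006251176
12 127.690910688222
```

{"op": "jog_arm", "data": {"series": [[[0,0,0.005],[0,0,0],-1],[[0,0,0.01],[0,0,0],-1],[[0,0,0.014],[0,0,0],-1],[[0,0,0.014],[0,0,0],-1]]}}

```text
time_s: 6.62
position: [484.9, -139.3, 31.8]
tcp_rot: [-0.104, 0.995, 0.0, -0.0]
ft_force: [0.3, 0.7, 0.5]
finger_gap: 0.0
grasp_force: 0.0
```

{"op": "jog_arm", "data": {"series": [[[0,0,0.005],[0,0,0],-1],[[0,0,0.01],[0,0,0],-1],[[0,0,0.014],[0,0,0],-1],[[0,0,0.014],[0,0,0],-1]]}}

```text
time_s: 7.12
position: [484.9, -139.3, 29.7]
tcp_rot: [-0.104, 0.995, 0.0, -0.0]
ft_force: [0.4, -0.6, 0.2]
finger_gap: -0.1
grasp_force: 0.0
```

Run:
```python
from plant import r
from h import *
a=r.capture("wrist")[:,:,::-1];cv2.imwrite("pics/w3f.png",a)
o=cv2.resize(a[200:310,260:380],(600,550),interpolation=cv2.INTER_CUBIC)
cv2.imwrite("pics/w3.png",o)
```

```text
(no output)
```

View pics/w3.png

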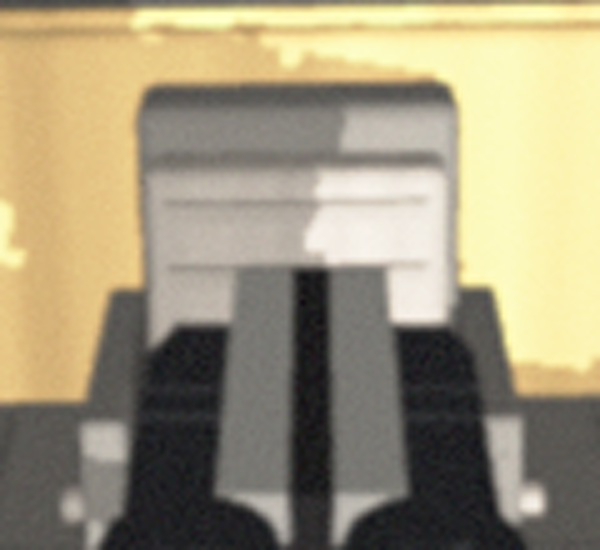

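The enlarged crop shows the fingertips ending at about (311,268). They cover the pad's middle but don't move it, so the shut tips sit higher than the TCP. I'll keep feeling downward in small steps.

{"op": "jog_arm", "data": {"series": [[[0,0,0.006],[0,0,0],-1],[[0,0,0.012],[0,0,0],-1],[[0,0,0.018],[0,0,0],-1],[[0,0,0.02],[0,0,0],-1],[[0,0,0.02],[0,0,0],-1]]}}

```text
time_s: 7.8
position: [484.9, -139.3, 26.8]
tcp_rot: [-0.104, 0.995, -0.0, -0.0]
ft_force: [0.2, -0.2, -0.0]
finger_gap: -0.2
grasp_force: 0.0
```

Run:
```python
from plant import r
from h import *
a=r.capture("wrist")[:,:,::-1];cv2.imwrite("pics/w4f.png",a);c=cv2.imread("pics/w3f.png")
for n,i in(("old",c),("new",a)):
    g=i.mean(2); print(n,"col275-365 row225:",[int(x) for x in g[240:243,280:362].mean(0)][:14],"| col300 rows210-256",[int(x) for x in g[210:258,297:302].mean(1)])
```

```text
old col275-365 row225: [185, 187, 187, 188, 189, 191, 189, 160, 134, 145, 162, 172, 169, 163] | col300 rows210-256 [192, 192, 193, 193, 193, 188, 155, 109, 87, 86, 94, 106, 121, 129, 131, 136, 134, 133, 135, 135, 123, 114, 116, 128, 150, 166, 177, 181, 183, 175, 153, 160, 171, 173, 175, 180, 181, 181, 183, 181, 182, 182, 174, 151, 161, 170, 173, 175]
new col275-365 row225: [187, 189, 188, 190, 191, 192, 186, 152, 138, 154, 169, 177, 175, 174] | col300 rows210-256 [188, 192, 193, 193, 193, 193, 194, 189, 156, 108, 86, 86, 92, 105, 120, 129, 132, 135, 135, 134, 134, 135, 131, 120, 112, 120, 140, 161, 174, 178, 181, 179, 167, 154, 162, 171, 172, 175, 181, 181, 182, 181, 182, 182, 178, 166, 153, 163]
```

{"op": "jog_arm", "data": {"series": [[[0,0,0.006],[0,0,0],-1],[[0,0,0.012],[0,0,0],-1],[[0,0,0.018],[0,0,0],-1],[[0,0,0.02],[0,0,0],-1],[[0,0,0.02],[0,0,0],-1]]}}

```text
time_s: 8.48
position: [484.9, -139.3, 23.7]
tcp_rot: [-0.104, 0.995, -0.0, -0.0]
ft_force: [0.0, -0.2, -0.4]
finger_gap: 0.1
grasp_force: 0.0
```

{"op": "jog_arm", "data": {"series": [[[0,0,0.006],[0,0,0],-1],[[0,0,0.012],[0,0,0],-1],[[0,0,0.018],[0,0,0],-1],[[0,0,0.02],[0,0,0],-1],[[0,0,0.02],[0,0,0],-1]]}}

```text
time_s: 9.1
position: [484.9, -139.3, 20.8]
tcp_rot: [-0.104, 0.995, -0.0, -0.0]
ft_force: [-0.4, 0.4, -0.1]
finger_gap: 0.0
grasp_force: 0.0
```

Run:
```python
from plant import r
from h import *
s=r.read_state();print(s["ft_force"],s["position"])
a=r.capture("wrist")[:,:,::-1];b=r.capture("scene")[:,:,::-1]
o=np.hstack([cv2.resize(a[200:310,260:380],(436,400)),cv2.resize(b[160:230,250:315],(364,400),interpolation=cv2.INTER_CUBIC)])
cv2.imwrite("pics/w5.png",o)
```

```text
[-0.40236116  0.4362733  -0.12434449] [ 484.91079596 -139.3113991    20.76395412]
```

View pics/w5.png

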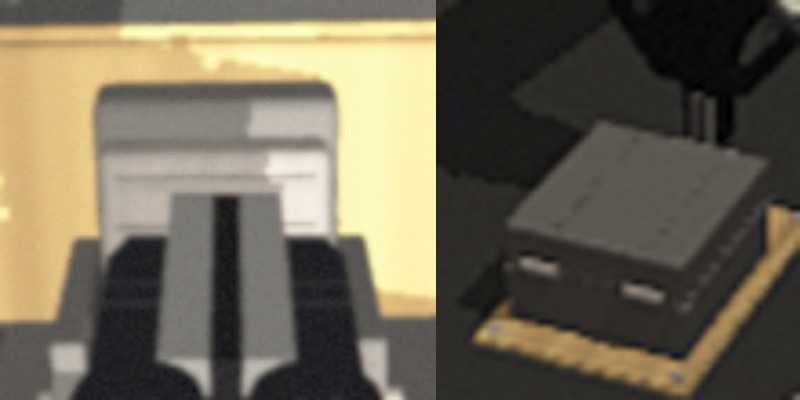

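The left crop shows the tips at (225,195) still over the pad, with the pad not tilting. The right crop shows the lid shut and the fingertips ending around (712,143), just above or behind the lid edge. I'll check the tip height from these.

Run:
```python
from plant import r
from h import *
c=r.calibration("scene");s=r.read_state();cw=r.calibration("wrist")
pr=lambda c,p:cv2.projectPoints(np.array([p],float),c["rvec"],c["tvec"],c["mtx"],None)[0].ravel().round(1)
p=s["position"]
for dz in(0,10,20,30,40):print(dz,pr(c,p+[0,0,dz]),pr(cw,p+[0,0,dz]))
print("lid front edge mid",pr(c,[517.7,-131.6,66]))
# pad plane: camera-wrist heights; rib rows at two heights
for z in(34,38,42,46,50):print(z,w(cw,319,253.6,z),"padfront",w(cw,319,200+145/3.636,z), "padwidth",np.linalg.norm(w(cw,260+97/3.636,232,z)-w(cw,260+337/3.636,232,z)))
```

```text
0 [298.8 191.3] [319.5 245.6]
10 [298.7 188.9] [319.4 254.7]
20 [298.7 186.4] [319.2 264.8]
30 [298.7 183.8] [319.1 276.2]
40 [298.7 181.3] [318.9 289. ]
lid front edge mid [294.5 184.7]
34 [ 482.74002717 -139.9102026    34.        ] padfront [ 475.60513448 -141.40595261   34.        ] padwidth 31.181136294054607
38 [ 480.68177484 -140.31165691   38.        ] padfront [ 473.73196889 -141.76860557   38.        ] padwidth 30.372264355991145
42 [ 478.62352252 -140.71311121   42.        ] padfront [ 471.85880329 -142.13125853   42.        ] padwidth 29.563392417927663
46 [ 476.5652702  -141.11456552   46.        ] padfront [ 469.98563769 -142.49391149   46.        ] padwidth 28.754520479864205
50 [ 474.50701787 -141.51601983   50.        ] padfront [ 468.11247209 -142.85656444   50.        ] padwidth 27.945648541800757
```

{"op": "jog_arm", "data": {"series": [[[0,0,0.006],[0,0,0],-1],[[0,0,0.012],[0,0,0],-1],[[0,0,0.018],[0,0,0],-1],[[0,0,0.02],[0,0,0],-1],[[0,0,0.02],[0,0,0],-1]]}}

```text
time_s: 9.82
position: [484.9, -139.2, 17.7]
tcp_rot: [-0.104, 0.995, 0.0, -0.0]
ft_force: [-0.1, -0.3, 0.5]
finger_gap: 0.3
grasp_force: 0.0
```

{"op": "jog_arm", "data": {"series": [[[0,0,0.006],[0,0,0],-1],[[0,0,0.012],[0,0,0],-1],[[0,0,0.014],[0,0,0],-1],[[0,0,0.014],[0,0,0],-1]]}}

```text
time_s: 10.32
position: [485.0, -139.3, 15.7]
tcp_rot: [-0.104, 0.995, -0.0, -0.0]
ft_force: [0.4, 0.3, 0.2]
finger_gap: -0.1
grasp_force: 0.0
```

Run:
```python
from plant import r
from h import *
s=r.read_state();print(s["ft_force"],s["position"],s["finger_gap"],s["moment"])
a=r.capture("wrist")[:,:,::-1];cv2.imwrite("pics/w6f.png",a)
t=r.capture("top");c=r.calibration("top")
g=a.mean(2);print([int(x) for x in g[210:262,297:302].mean(1)])
# motion of pad features relative to board between frames: match patches
o=cv2.imread("pics/w4f.png")
for n,(x0,y0,x1,y1) in dict(padrib=(286,228,306,252),boardL=(205,195,240,225),boardR=(400,195,440,225)).items():
    m=cv2.matchTemplate(a,o[y0:y1,x0:x1],cv2.TM_CCOEFF_NORMED);_,v,_,l=cv2.minMaxLoc(m);print(n,v,l[0]-x0,l[1]-y0)
```

```text
[0.39229924 0.29051346 0.2131324 ] [ 484.95813037 -139.28333125   15.67852726] -0.09743735828014477 [-0.02495105 -0.01072087  0.00154353]
[193, 227, 234, 226, 188, 165, 180, 187, 191, 192, 192, 190, 191, 192, 193, 188, 141, 98, 85, 85, 90, 100, 114, 125, 129, 132, 133, 135, 133, 135, 134, 135, 133, 120, 115, 121, 133, 154, 168, 175, 181, 182, 178, 158, 149, 162, 170, 171, 177, 180, 181, 181]
padrib 0.9762759804725647 -2 10
boardL 0.9946653246879578 -6 7
boardR 0.9920044541358948 6 7
```

{"op": "jog_arm", "data": {"series": [[[0,0,0.006],[0,0,0],-1],[[0,0,0.012],[0,0,0],-1],[[0,0,0.014],[0,0,0],-1],[[0,0,0.014],[0,0,0],-1]]}}

```text
time_s: 10.92
position: [484.9, -139.3, 13.6]
tcp_rot: [-0.104, 0.995, -0.0, -0.0]
ft_force: [-0.2, -0.8, -0.1]
finger_gap: -0.0
grasp_force: 0.1
```

{"op": "jog_arm", "data": {"series": [[[0,0,0.006],[0,0,0],-1],[[0,0,0.01],[0,0,0],-1],[[0,0,0.01],[0,0,0],-1]]}}

```text
time_s: 11.3
position: [484.6, -139.4, 12.0]
tcp_rot: [-0.104, 0.995, 0.0, -0.0]
ft_force: [-2.3, -0.1, 3.7]
finger_gap: -0.2
grasp_force: 1.9
```

{"op": "jog_arm", "data": {"series": [[[0,0,0.006],[0,0,0],-1],[[0,0,0.01],[0,0,0],-1],[[0,0,0.01],[0,0,0],-1]]}}

```text
time_s: 11.68
position: [484.9, -139.3, 10.5]
tcp_rot: [-0.104, 0.995, -0.0, -0.0]
ft_force: [-2.3, 0.1, 3.0]
finger_gap: 0.2
grasp_force: 1.5
```

{"op": "jog_arm", "data": {"series": [[[0,0,0.006],[0,0,0],-1],[[0,0,0.01],[0,0,0],-1],[[0,0,0.01],[0,0,0],-1]]}}

```text
time_s: 12.05
position: [485.0, -139.4, 9.3]
tcp_rot: [-0.104, 0.995, 0.0, 0.0]
ft_force: [-3.9, -1.2, 6.7]
finger_gap: -0.1
grasp_force: 3.6
```

Run:
```python
from plant import r
from h import *
a=r.capture("wrist")[:,:,::-1];b=r.capture("scene")[:,:,::-1];s=r.read_state();print(s["ft_force"],s["position"])
o=np.hstack([cv2.resize(a[150:400,200:440],(384,400)),cv2.resize(b[130:230,240:340],(400,400),interpolation=cv2.INTER_CUBIC)])
cv2.imwrite("pics/w7.png",o)
```

```text
[-4.87560211  0.09166679  6.54011635] [ 484.98006779 -139.38843071    9.32737377]
```

View pics/w7.png

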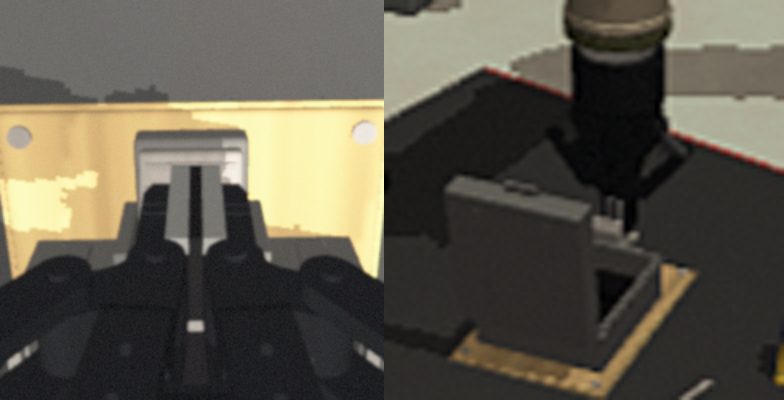

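The lid has popped open: the scene crop shows it standing upright at (520,270), with the dark pocket visible at (615,290).

Run:
```python
from plant import r
from h import *
from scipy.optimize import least_squares
c=r.calibration("wrist");s=r.read_state();K=c["mtx"];Rm=cv2.Rodrigues(c["rvec"])[0]
cam=-Rm.T@c["tvec"];off=cam-s["position"]
def tri(obs): # obs (z,row) with col 300
    def f(q):
        out=[]
        for z,row in obs:
            C=np.array([484.95,-139.3,z])+off
            p=Rm@(np.array([q[0],-139.3+q[2]*0,q[1]])-C);out.append(K[1,1]*p[1]/p[2]+K[1,2]-row)
        return out
    r_=least_squares(f,[475,40,0]);return r_.x[:2],r_.cost
print("pad flat front",tri([(29.7,231.2),(26.8,234),(15.7,244)]))
print("rib",tri([(29.7,240.2),(26.8,243.2),(15.7,253.9)]))
print("pad frontmost",tri([(29.7,217.),(26.8,218.8),(15.7,226.5)]))
print("cam",cam,off)
```

```text
pad flat front (array([473.35558192,  36.8556355 ]), np.float64(0.02855677813742823))
rib (array([476.83137078,  39.92335049]), np.float64(0.03369392892887879))
pad frontmost (array([479.3264064 ,   3.34967446]), np.float64(0.001348686025022487))
cam [ 403.38105964 -155.47946844  176.7017357 ] [-81.59900815 -16.09103773 167.37436193]
```

{"op": "jog_arm", "data": {"series": [[[0,0,-0.4],[0,0,0],-1],[[0,0,-0.8],[0,0,0],-1],[[0,0.1,-0.9],[0,0,0],-1],[[0,0.5,-0.95],[0,0,0],-1],[[0,0.9,-0.95],[0,0,0],-1],[[-0.3,1,-0.95],[0,0,0],-1],[[-0.6,1,-0.95],[0,0,0],-1],[[-0.6,1,-0.95],[0,0,0],-1]]}}

```text
time_s: 13.15
position: [544.0, 28.1, 150.5]
tcp_rot: [-0.106, 0.994, -0.0, 0.0]
ft_force: [-0.4, 0.0, -0.2]
finger_gap: 0.1
grasp_force: 0.0
```

{"op": "jog_arm", "data": {"series": [[[-0.1,1,0],[0,0,0.3],1],[[-0.2,1,0],[0,0,0.3],1],[[-0.2,1,0],[0,0,0.3],1],[[-0.2,1,0],[0,0,0.3],1],[[-0.2,1,0],[0,0,0.3],1]]}}

```text
time_s: 13.78
position: [540.0, 178.1, 151.6]
tcp_rot: [0.12, 0.993, -0.0, 0.0]
ft_force: [-0.4, -1.4, -0.7]
finger_gap: 85.5
grasp_force: 0.0
```

Run:
```python
from plant import r
from h import *
import json
a=r.capture("wrist")[:,:,::-1];b=r.capture("top")[:,:,::-1];c=r.calibration("wrist")
cv2.imwrite("pics/a8.png",a);cv2.imwrite("pics/b8.png",b)
np.savez("cal8.npz",**c)
o=np.zeros((600,800,3),np.uint8)
o[:300,:480]=cv2.resize(a,(480,300),interpolation=cv2.INTER_AREA)
o[300:600,:400]=cv2.resize(a[110:260,220:420],(400,300),interpolation=cv2.INTER_CUBIC)
o[:600,480:]=0
o[:320,480:]=cv2.resize(b[160:240,315:395],(320,320),interpolation=cv2.INTER_CUBIC)
cv2.imwrite("pics/v9.png",o)
```

View pics/v9.png

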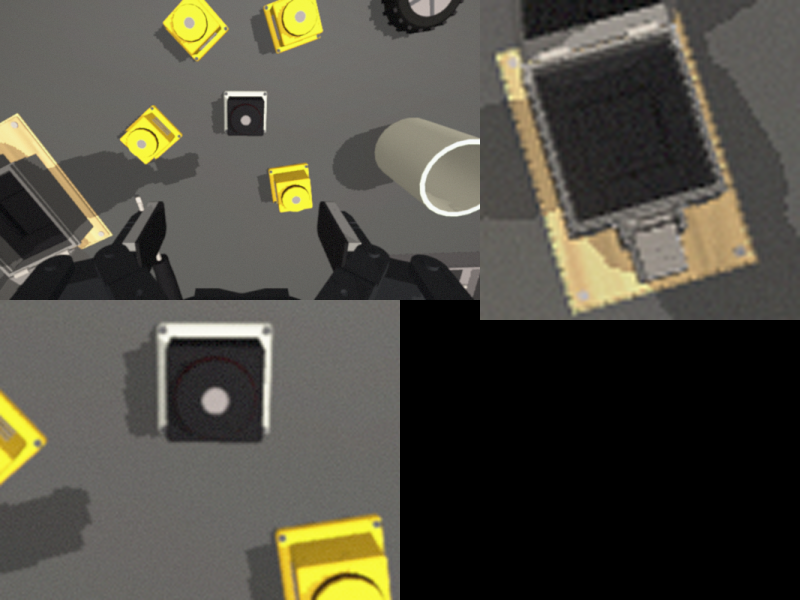

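The top-left wrist view shows the scanner with its dot at about (327,160) full-frame and its base's near edge at (298–356,121), square to the picture. The right crop shows the open case with its rim's front corners at about (571,230) and (726,193), the dark pocket and the pad.

Run:
```python
from plant import r
from h import *
c=dict(np.load("cal8.npz"));s=r.read_state();t=r.calibration("top")
dot=w(c,327.3,160.3,47);A=w(c,298.5,121.5,8);B=w(c,356,121.5,8);print("dot",dot,"base edge",A,B,np.linalg.norm(A-B))
q=B-A;print("edge dir",np.degrees(np.arctan2(q[1],q[0])), "tool y", np.degrees(np.arctan2(*R.from_quat(s["tcp_rot"]).apply([0,1,0])[1::-1])))
m=(A+B)/2;n=np.array([-q[1],q[0],0])/np.linalg.norm(q);print("center from edge",m+25*n,m-25*n)
print("state",s["position"],"rel dot",rel(s,[dot[0],dot[1],s["position"][2]])*150)
# case from top image
P=lambda x,y,z:w(t,315+(x-480)/4-.4,160+y/4-.4,z)
d=np.array([np.cos(.227),np.sin(.227),0])
f=(P(571,230,45)+P(726,193,45))/2;print("rim front mid->origin",f+60*d, P(571,230,45),P(726,193,45))
P0=lambda x,y,z:w(t,310+x/6-.4,155+y/6-.4,z)
print("lid top",np.mean([P0(x,y,67) for x,y in[(98,118),(325,52),(405,303),(165,372)]],0),"pad",np.mean([P0(x,y,39) for x,y in[(258,378),(330,366),(342,438),(275,452)]],0)+90*d)
# pocket: brightened top crop
b=cv2.imread("pics/b8.png")[160:240,315:395].astype(float);g=cv2.resize(b.mean(2),(320,320),interpolation=cv2.INTER_CUBIC)
M=cv2.getRotationMatrix2D((147,120),-13.5,1);rot=cv2.warpAffine(g,M,(320,320))
print("row prof",rot[60:190:2,120:170].mean(1).astype(int));print("col prof",rot[100:140,60:240:2].mean(0).astype(int))
```

```text
dot [520.16139385 187.97549839  47.        ] base edge [489.92634001 170.45533073   8.        ] [501.79795564 218.39654404   8.        ] 49.389221407034725
edge dir 76.09170638636452 tool y 76.10094689319503
center from edge [471.59510537 200.43515118   8.        ] [520.12919028 188.41672358   8.        ]
state [540.23656908 177.35277348 151.76014842] rel dot [ 2.20390873e+01  5.48939821e+00 -9.02210245e-03]
rim front mid->origin [ 573.96086239 -119.06045906   45.        ] [505.61882062 -79.05187275  45.        ] [ 525.38139075 -186.07570572   45.        ]
lid top [ 574.9546729 -119.3557834   67.       ] pad [ 575.6996509  -119.10965887   39.        ]
row prof [43 44 45 44 41 37 34 33 34 35 35 35 35 34 34 32 29 28 30 33 35 35 36 36
 36 35 34 35 36 35 35 35 35 36 36 36 35 34 35 36 36 36 35 34 34 35 36 36
 35 33 33 35 37 38 36 32 29 31 34 36 38 38 37 37 36]
col prof [ 81  94 110 111  93  67  48  40  38  38  39  39  40  39  37  38  38  36
  34  36  38  39  38  36  36  38  37  36  35  35  34  34  36  37  37  36
  36  36  35  34  34  35  37  37  37  36  34  34  35  35  35  34  33  33
  35  36  34  30  25  25  27  30  32  35  36  35  35  35  35  36  36  36
  35  35  37  43  57  77  95 109 124 140 146 134 108  84  71  68  69  70]
```

{"op": "jog_arm", "data": {"series": [[[0.147,0.037,0],[0,0,0],1],[[0.147,0.037,0.35],[0,0,0],1],[[0.147,0.037,0.7],[0,0,0],1],[[0.147,0.037,0.7],[0,0,0],1],[[0.147,0.037,0.7],[0,0,0],1]]}}

```text
time_s: 14.5
position: [521.3, 189.2, 48.6]
tcp_rot: [0.121, 0.993, 0.0, 0.001]
ft_force: [0.4, -0.2, 0.2]
finger_gap: 85.6
grasp_force: 0.0
```

Run:
```python
from plant import r
from h import *
s=r.read_state();print(s["position"],rel(s,[520.1,188.2,-15]),s["ft_force"])
t=r.calibration("top");b=cv2.imread("pics/b8.png")
pr=lambda p:cv2.projectPoints(np.array([p],float),t["rvec"],t["tvec"],t["mtx"],None)[0].ravel()
d=np.array([np.cos(.227),np.sin(.227)]);e=np.array([-d[1],d[0]])
# rectify foam plane (z=21) to case mm grid, 4px/mm, +-50 mm; print profiles
src=np.float32([pr(np.r_[np.array([575,-119])+x*d+y*e,21]) for x,y in((50,50),(50,-50),(-50,-50),(-50,50))])
H=cv2.getPerspectiveTransform(src,np.float32([[0,0],[400,0],[400,400],[0,400]]))
g=cv2.warpPerspective(b.mean(2).astype(np.float32),H,(400,400),flags=cv2.INTER_CUBIC)
rp=g[:,150:250].mean(1);cp=g[150:250].mean(0)
print("x 50..-50 by 2mm",rp[::8].astype(int));print("y 50..-50",cp[::8].astype(int))
cv2.imwrite("pics/rect.png",np.clip(cv2.resize(g,(500,500))*4-60,0,255))
```

```text
[521.28518164 189.21841465  48.56225165] [ 0.0067768  -0.00892029  0.42372832] [ 0.44667176 -0.16641596  0.15115387]
x 50..-50 by 2mm [45 46 44 37 33 35 36 35 35 35 32 27 31 35 35 36 36 36 34 36 36 35 36 36
 35 34 35 37 37 35 34 35 35 35 34 34 37 39 33 29 32 36 39 38 37 36 37 37
 37 32]
y 50..-50 [113  99  62  41  37  39  40  39  37  40  37  34  37  39  38  38  38  36
  36  37  35  35  36  36  36  35  33  36  37  36  34  33  36  35  34  34
  35  36  31  25  25  30  34  36  36  35  34  36  37  32][ WARN:0@0.029] global loadsave.cpp:1063 imwrite_ Unsupported depth image for selected encoder is fallbacked to CV_8U.
```

View pics/rect.png

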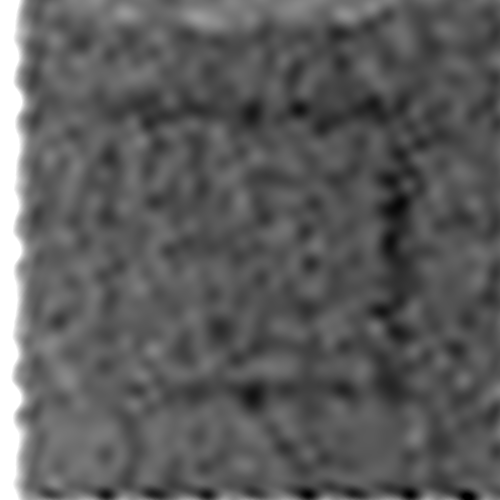

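The stretched case crop shows the pocket's edges at rows 110 and 390 and its right edge at column 393, i.e. x ±28 mm and y −29 mm. That confirms the case origin of (575,−119) to about 1 mm.

{"op": "jog_arm", "data": {"series": [[[0.007,-0.009,0.15],[0,0,0],1],[[0.007,-0.009,0.28],[0,0,0],1],[[0.007,-0.009,0.36],[0,0,0],1],[[0.007,-0.009,0.4],[0,0,0],1],[[0.007,-0.009,0.42],[0,0,0],1],[[0.007,-0.009,0.42],[0,0,0],1]]}}

```text
time_s: 15.25
position: [518.9, 188.8, -16.0]
tcp_rot: [0.12, 0.993, 0.0, 0.0]
ft_force: [-0.0, -0.3, 1.0]
finger_gap: 85.5
grasp_force: 0.0
```

{"op": "jog_arm", "data": {"force": 25, "series": [[[0,0,0],[0,0,0],0.4],[[0,0,0],[0,0,0],0.1],[[0,0,0],[0,0,0],-0.3],[[0,0,0],[0,0,0],-0.3],[[0,0,0],[0,0,0],-0.3],[[0,0,0],[0,0,0],-0.3]]}}

```text
time_s: 16.0
position: [518.8, 188.9, -16.1]
tcp_rot: [0.12, 0.993, 0.0, 0.0]
ft_force: [-0.6, 0.5, 4.7]
finger_gap: 39.4
grasp_force: 26.2
```

{"op": "jog_arm", "data": {"force": 35, "series": [[[0,0,-0.05],[0,0,0],-0.3],[[0,0,-0.3],[0,0,0],-0.3],[[0,0,-0.6],[0,0,0],-0.3],[[0,0,-0.8],[0,0,0],-0.3],[[-0.2,-0.3,-0.85],[0,0,0],-0.3],[[-0.4,-0.6,-0.85],[0,0,-0.1],-0.3],[[-0.6,-0.9,-0.85],[0,0,-0.2],-0.3],[[-0.7,-1,-0.85],[0,0,-0.313],-0.3],[[-0.7,-1,-0.85],[0,0,-0.313],-0.3],[[-0.7,-1,-0.85],[0,0,-0.313],-0.3]]}}

```text
time_s: 17.25
position: [584.2, 19.2, 110.8]
tcp_rot: [-0.113, 0.994, 0.0, -0.0]
ft_force: [0.2, 0.6, -1.3]
finger_gap: 39.3
grasp_force: 36.0
```

Run:
```python
from plant import r
from h import *
s=r.read_state();print(s["position"],rel(s,[573.6,-119.3,111]),relturn(s,down(np.radians(103))),s["ft_force"],s["finger_gap"],s["grasp_force"])
```

```text
[584.22526201  19.19003556 110.81065314] [ 0.27673491 -0.8836604  -0.00174993] [ 5.49251757e-04 -5.79203232e-04  1.82236525e-05] [ 0.15621569  0.62305896 -1.25734467] 39.30090231679687 36.02424502372742
```

{"op": "jog_arm", "data": {"series": [[[0.09,-0.3,0],[0,0,0],-0.3],[[0.18,-0.6,0],[0,0,0],-0.3],[[0.25,-0.8,0],[0,0,0],-0.3],[[0.277,-0.884,0],[0,0,0],-0.3],[[0.277,-0.884,0.2],[0,0,0],-0.3],[[0.277,-0.884,0.4],[0,0,0],-0.3],[[0.277,-0.884,0.5],[0,0,0],-0.3],[[0.277,-0.884,0.5],[0,0,0],-0.3]]}}

```text
time_s: 18.25
position: [573.9, -119.0, 35.2]
tcp_rot: [-0.115, 0.993, 0.0, -0.001]
ft_force: [0.8, -0.5, -0.4]
finger_gap: 39.5
grasp_force: 36.1
```

Run:
```python
from plant import r
from h import *
s=r.read_state();print(s["position"],rel(s,[573.6,-119.3,7]),relturn(s,down(np.radians(103))),s["ft_force"],s["finger_gap"],s["grasp_force"])
```

```text
[ 573.8861152  -119.02661334   35.21186029] [ 0.00190116 -0.00154798  0.18808159] [ 0.00073691 -0.0013187   0.00214457] [ 0.7957916  -0.54160569 -0.38333066] 39.45207350834865 36.08550846576691
```

{"op": "jog_arm", "data": {"series": [[[0.002,-0.002,0.06],[0,0,0.002],-0.3],[[0.002,-0.002,0.12],[0,0,0.002],-0.3],[[0.002,-0.002,0.16],[0,0,0.002],-0.3],[[0.002,-0.002,0.18],[0,0,0.002],-0.3],[[0.002,-0.002,0.18],[0,0,0.002],-0.3]]}}

```text
time_s: 18.88
position: [574.0, -121.0, 8.9]
tcp_rot: [-0.113, 0.994, 0.0, -0.0]
ft_force: [-0.6, 0.7, -1.6]
finger_gap: 39.6
grasp_force: 36.1
```

{"op": "jog_arm", "data": {"series": [[[0,0,0.01],[0,0,0],-0.3],[[0,0,0.02],[0,0,0],-0.3],[[0,0,0.027],[0,0,0],-0.3],[[0,0,0.027],[0,0,0],-0.3]]}}

```text
time_s: 19.38
position: [574.1, -120.9, 4.9]
tcp_rot: [-0.113, 0.994, 0.0, -0.0]
ft_force: [0.6, -0.7, -0.3]
finger_gap: 39.3
grasp_force: 36.1
```

{"op": "jog_arm", "data": {"series": [[[0,0.011,0],[0,0,0],-0.3],[[0,0.011,0.007],[0,0,0],-0.3],[[0,0.011,0.014],[0,0,0],-0.3],[[0,0.011,0.02],[0,0,0],-0.3],[[0,0.011,0.02],[0,0,0],-0.3]]}}

```text
time_s: 20.0
position: [574.4, -119.2, 2.1]
tcp_rot: [-0.113, 0.994, -0.0, 0.001]
ft_force: [2.9, 0.9, -0.6]
finger_gap: 39.7
grasp_force: 36.1
```

{"op": "jog_arm", "data": {"series": [[[-0.005,0,0],[0,0,0],-0.3],[[-0.005,0,0.007],[0,0,0],-0.3],[[-0.005,0,0.014],[0,0,0],-0.3],[[-0.005,0,0.02],[0,0,0],-0.3],[[-0.005,0,0.02],[0,0,0],-0.3]]}}

```text
time_s: 20.62
position: [574.4, -119.2, -1.2]
tcp_rot: [-0.113, 0.994, -0.0, -0.0]
ft_force: [2.4, 0.8, -2.0]
finger_gap: 39.3
grasp_force: 36.0
```

{"op": "jog_arm", "data": {"series": [[[-0.007,0,0.004],[0,0,0],-0.3],[[-0.007,0,0.01],[0,0,0],-0.3],[[-0.007,0,0.014],[0,0,0],-0.3],[[-0.007,0,0.014],[0,0,0],-0.3]]}}

```text
time_s: 21.12
position: [575.4, -119.0, -3.2]
tcp_rot: [-0.113, 0.994, 0.0, -0.0]
ft_force: [0.6, 0.8, -0.0]
finger_gap: 39.9
grasp_force: 36.0
```

{"op": "jog_arm", "data": {"series": [[[0,0,0.004],[0,0,0],-0.3],[[0,0,0.008],[0,0,0],-0.3],[[0,0,0.01],[0,0,0],-0.3],[[0,0,0.01],[0,0,0],-0.3]]}}

```text
time_s: 21.62
position: [575.5, -118.9, -4.6]
tcp_rot: [-0.113, 0.994, -0.0, -0.0]
ft_force: [0.2, -0.6, -0.9]
finger_gap: 39.1
grasp_force: 36.0
```

{"op": "jog_arm", "data": {"series": [[[0,0,0.005],[0,0,0],-0.3],[[0,0,0.01],[0,0,0],-0.3],[[0,0,0.01],[0,0,0],-0.3]]}}

```text
time_s: 22.0
position: [575.6, -119.0, -5.3]
tcp_rot: [-0.113, 0.994, 0.0, 0.0]
ft_force: [-3.3, 0.6, 6.7]
finger_gap: 39.5
grasp_force: 37.0
```

{"op": "jog_arm", "data": {"series": [[[0,0,-0.005],[0,0,0],-0.05],[[0,0,-0.005],[0,0,0],0.15],[[0,0,-0.005],[0,0,0],0.15],[[0,0,-0.005],[0,0,0],0.15]]}}

```text
time_s: 22.5
position: [575.5, -118.9, -5.4]
tcp_rot: [-0.113, 0.994, -0.0, -0.0]
ft_force: [0.4, -0.4, -0.3]
finger_gap: 49.2
grasp_force: 0.0
```

{"op": "jog_arm", "data": {"series": [[[0,0,-0.1],[0,0,0],0.15],[[0,0,-0.3],[0,0,0],0.15],[[0,0,-0.6],[0,0,0],0.15],[[0.3,0,-0.9],[0,0,0],0.15],[[0.7,0,-1],[0,0,0],0.15],[[0.8,0,-1],[0,0,0],-1],[[0.8,0,-1],[0,0,0],-1]]}}

```text
time_s: 23.38
position: [458.4, -145.9, 145.7]
tcp_rot: [-0.112, 0.994, 0.0, 0.001]
ft_force: [0.3, 0.2, -0.1]
finger_gap: 13.1
grasp_force: 0.0
```

Run:
```python
from plant import r
from h import *
s=r.read_state();print(s["position"],s["ft_force"])
a=r.capture("wrist")[:,:,::-1].copy();cv2.imwrite("pics/a11.png",a);c=r.calibration("wrist")
# white base ring / light dot detection within the case
pr=lambda p:cv2.projectPoints(np.array([p],float),c["rvec"],c["tvec"],c["mtx"],None)[0].ravel()
e0=pr([575,-119,58]);e1=pr([575,-119,19]);print("expect dot,base",e0,e1)
g=a.mean(2);x,y=map(int,e0)
m=(g[y-45:y+45,x-45:x+45]>150).astype(np.uint8)
n,l,st,ce=cv2.connectedComponentsWithStats(m)
for i in range(1,n):
    if st[i,4]>6:
        q=ce[i]+[x-45,y-45];print(st[i],q,w(c,*q,58))
```

```text
[ 458.44776776 -145.9456832   145.72910097] [ 0.33317877  0.16575946 -0.11489398]
expect dot,base [320.10952168 324.52619376] [320.28296579 297.83354373]
[ 33   0  29   4 116] [322.  280.5] [ 532.27561956 -127.1644979    58.        ]
[13 19 10 10 51] [294.23529412 301.01960784] [ 556.73240869 -145.41459165   58.        ]
[71 19 11 10 54] [349.18518519 301.14814815] [ 546.54164285 -100.49687428   58.        ]
[42 43 11 10 82] [322.02439024 326.70731707] [ 576.83681055 -116.88778919   58.        ]
[23 89 48  1 48] [321.5 368. ] [ 620.79164869 -107.25704545   58.        ]
```

{"op": "jog_arm", "data": {"series": [[[0,0,-0.3],[0,0,0],-1],[[-0.2,0,-0.33],[0,0,0],-1],[[-0.5,0,-0.33],[0,0,0],-1],[[-0.75,0,-0.33],[0,0,0],-1],[[-0.75,0,-0.33],[0,0,0],-1],[[-0.75,0,-0.33],[0,0,0],-1]]}}

```text
time_s: 24.18
position: [568.4, -120.4, 193.1]
tcp_rot: [-0.113, 0.994, -0.0, -0.001]
ft_force: [0.1, -0.0, 0.3]
finger_gap: -0.1
grasp_force: 0.0
```

{"op": "jog_arm", "data": {"series": [[[-0.3,0,0],[0,0,0],-1],[[-0.6,0,0],[0,0,0],-1],[[-0.9,0,0],[0,0,0],-1],[[-0.98,0,0],[0,0,0],-1],[[-0.98,0,0],[0,0,0],-1]]}}

```text
time_s: 24.8
position: [711.5, -87.8, 193.4]
tcp_rot: [-0.113, 0.994, -0.0, -0.001]
ft_force: [-0.9, -0.1, -1.2]
finger_gap: -0.1
grasp_force: 0.0
```

```bash
cat >> h.py <<'E'
O=np.array([575,-119.]);Yw=.227
def case(p):
    d=np.array([np.cos(Yw),np.sin(Yw)]);q=np.array(p[:2])-O;return np.array([q@d,q@[-d[1],d[0]],p[2]])
def world(x,y,z):
    d=np.array([np.cos(Yw),np.sin(Yw)]);return np.r_[O+x*d+y*np.array([-d[1],d[0]]),z]
E
python3 - <<'E'
from plant import r
from h import *
s=r.read_state();print(case(s["position"]),s["ft_force"],rel(s,world(140,0,108)),relturn(s,down(np.radians(103))))
E
```

```text
[140.03578316  -0.29901174 193.3887514 ] [-0.9221998  -0.10680316 -1.24507226] [-4.45697155e-04  2.05748461e-03  5.69257990e-01] [-7.49394191e-05 -8.04080225e-04 -7.00669518e-04]
```

{"op": "jog_arm", "data": {"series": [[[0,0,0.2],[0,0,0],-1],[[0,0,0.4],[0,0,0],-1],[[0,0,0.485],[0,0,0],-1],[[0.06,0,0.485],[0,0,0],-1],[[0.12,0,0.485],[0,0,0],-1],[[0.12,0,0.485],[0,0,0],-1]]}}

```text
time_s: 25.55
position: [694.1, -92.5, 123.5]
tcp_rot: [-0.112, 0.994, -0.0, 0.001]
ft_force: [0.9, 0.3, 0.9]
finger_gap: 0.2
grasp_force: 0.5
```

{"op": "jog_arm", "data": {"series": [[[0.03,0,0],[0,0,0],-1],[[0.06,0,-0.01],[0,0,0],-1],[[0.1,0,-0.025],[0,0,0],-1],[[0.15,0,-0.04],[0,0,0],-1],[[0.2,0,-0.055],[0,0,0],-1],[[0.25,0,-0.063],[0,0,0],-1],[[0.3,0,-0.063],[0,0,0],-1],[[0.36,0,-0.063],[0,0,0],-1]]}}

```text
time_s: 26.55
position: [641.1, -103.9, 131.2]
tcp_rot: [-0.113, 0.994, -0.0, 0.0]
ft_force: [1.7, -0.3, 0.4]
finger_gap: 0.4
grasp_force: 1.1
```

Run:
```python
from plant import r
from h import *
s=r.read_state();print(case(s["position"]),s["ft_force"],rel(s,world(51.6,0,129)))
```

```text
[ 6.78155508e+01 -1.28567115e-01  1.31170716e+02] [ 1.70746752 -0.31596159  0.36055766] [0.10811417 0.00073988 0.0143993 ]
```

{"op": "jog_arm", "data": {"series": [[[0.05,0,0.005],[0,0,0],-1],[[0.108,0,0.013],[0,0,0],-1],[[0.18,0,0.033],[0,0,0],-1],[[0.25,0,0.057],[0,0,0],-1],[[0.319,0,0.084],[0,0,0],-1],[[0.38,0,0.122],[0,0,0],-1],[[0.44,0,0.166],[0,0,0],-1],[[0.501,0,0.215],[0,0,0],-1],[[0.55,0,0.27],[0,0,0],-1],[[0.597,0,0.329],[0,0,0],-1]]}}

```text
time_s: 27.8
position: [553.8, -123.9, 81.0]
tcp_rot: [-0.113, 0.994, -0.0, 0.0]
ft_force: [3.4, 2.1, 1.8]
finger_gap: 0.0
grasp_force: 1.7
```

Run:
```python
from plant import r
from h import *
s=r.read_state();print(case(s["position"]),s["ft_force"],rel(s,world(-36.3,0,52)))
```

```text
[-2.17851820e+01 -3.90418344e-03  8.09768640e+01] [3.35543409 2.07781406 1.80681373] [ 9.68173820e-02 -7.38675855e-05  1.93153060e-01]
```

{"op": "jog_arm", "data": {"series": [[[0.025,0,0.04],[0,0,0],-1],[[0.05,0,0.08],[0,0,0],-1],[[0.071,0,0.125],[0,0,0],-1],[[0.085,0,0.16],[0,0,0],-1],[[0.095,0,0.185],[0,0,0],-1],[[0.095,0,0.185],[0,0,0],-1]]}}

```text
time_s: 28.55
position: [539.8, -127.2, 53.5]
tcp_rot: [-0.113, 0.994, -0.0, -0.0]
ft_force: [1.5, 0.7, 3.5]
finger_gap: -0.2
grasp_force: 1.7
```

{"op": "jog_arm", "data": {"series": [[[0.004,0,0.01],[0,0,0],-1],[[0.007,0,0.02],[0,0,0],-1],[[0.009,0,0.027],[0,0,0],-1],[[0.009,0,0.027],[0,0,0],-1]]}}

```text
time_s: 29.05
position: [538.8, -127.5, 49.7]
tcp_rot: [-0.113, 0.994, -0.0, -0.0]
ft_force: [0.9, 0.5, 3.1]
finger_gap: -0.0
grasp_force: 1.8
```

Now 2 mm steps toward the snap.

{"op": "jog_arm", "data": {"series": [[[0.002,0,0.007],[0,0,0],-1],[[0.004,0,0.014],[0,0,0],-1],[[0.005,0,0.02],[0,0,0],-1],[[0.005,0,0.02],[0,0,0],-1]]}}

```text
time_s: 29.55
position: [538.1, -127.6, 46.9]
tcp_rot: [-0.113, 0.994, -0.0, -0.0]
ft_force: [-0.2, 0.3, 4.7]
finger_gap: -0.1
grasp_force: 2.7
```

{"op": "jog_arm", "data": {"series": [[[0.001,0,0.005],[0,0,0],-1],[[0.002,0,0.01],[0,0,0],-1],[[0.002,0,0.01],[0,0,0],-1]]}}

```text
time_s: 29.92
position: [537.8, -127.7, 45.5]
tcp_rot: [-0.113, 0.994, 0.0, -0.0]
ft_force: [-0.4, 1.4, 6.6]
finger_gap: -0.1
grasp_force: 3.3
```

{"op": "jog_arm", "data": {"series": [[[0,0,0.004],[0,0,0],-1],[[0,0,0.008],[0,0,0],-1],[[0,0,0.008],[0,0,0],-1]]}}

```text
time_s: 30.3
position: [537.4, -127.7, 44.0]
tcp_rot: [-0.113, 0.994, 0.0, -0.0]
ft_force: [-0.5, 0.6, 5.6]
finger_gap: 0.2
grasp_force: 2.5
```

{"op": "jog_arm", "data": {"series": [[[0,0,0.004],[0,0,0],-1],[[0,0,0.008],[0,0,0],-1],[[0,0,0.008],[0,0,0],-1]]}}

```text
time_s: 30.68
position: [537.1, -127.8, 42.7]
tcp_rot: [-0.112, 0.994, 0.0, -0.001]
ft_force: [-1.6, 0.0, 5.4]
finger_gap: 0.1
grasp_force: 2.6
```

{"op": "jog_arm", "data": {"series": [[[0,0,0.004],[0,0,0],-1],[[0,0,0.007],[0,0,0],-1],[[0,0,0.007],[0,0,0],-1]]}}

```text
time_s: 31.05
position: [536.9, -127.9, 41.4]
tcp_rot: [-0.112, 0.994, 0.0, -0.001]
ft_force: [-3.7, 1.1, 4.8]
finger_gap: 0.3
grasp_force: 2.6
```

{"op": "jog_arm", "data": {"series": [[[0,0,0.003],[0,0,0],-1],[[0,0,0.005],[0,0,0],-1],[[0,0,0.005],[0,0,0],-1]]}}

```text
time_s: 31.42
position: [536.8, -127.9, 41.0]
tcp_rot: [-0.112, 0.994, 0.0, -0.001]
ft_force: [-5.7, 0.9, 8.3]
finger_gap: -0.0
grasp_force: 4.2
```

{"op": "jog_arm", "data": {"series": [[[0.008,0,0],[0,0,0],-1],[[0.008,0,0.003],[0,0,0],-1],[[0.008,0,0.005],[0,0,0],-1]]}}

```text
time_s: 31.8
position: [536.8, -127.9, 40.8]
tcp_rot: [-0.113, 0.994, 0.0, 0.0]
ft_force: [-3.3, 0.5, 9.0]
finger_gap: 0.1
grasp_force: 5.0
```

{"op": "jog_arm", "data": {"series": [[[0,0,0.003],[0,0,0],-1],[[0,0,0.005],[0,0,0],-1],[[0,0,0.005],[0,0,0],-1]]}}

```text
time_s: 32.17
position: [536.8, -128.0, 40.4]
tcp_rot: [-0.113, 0.994, 0.0, 0.0]
ft_force: [-4.2, 1.2, 14.0]
finger_gap: -0.1
grasp_force: 6.6
```

{"op": "jog_arm", "data": {"series": [[[0,0,0.002],[0,0,0],-1],[[0,0,0.004],[0,0,0],-1],[[0,0,0.004],[0,0,0],-1]]}}

```text
time_s: 32.55
position: [536.7, -128.0, 40.1]
tcp_rot: [-0.113, 0.994, 0.0, 0.0]
ft_force: [-5.9, 1.3, 16.5]
finger_gap: 0.1
grasp_force: 8.0
```

Now I'll back off 4 mm. If the force vanishes, the lid is latched.

{"op": "jog_arm", "data": {"series": [[[0,0,-0.01],[0,0,0],-1],[[0,0,-0.02],[0,0,0],-1],[[0,0,-0.033],[0,0,0],-1],[[0,0,-0.033],[0,0,0],-1],[[0,0,-0.033],[0,0,0],-1]]}}

```text
time_s: 33.17
position: [536.4, -127.8, 43.5]
tcp_rot: [-0.113, 0.994, 0.0, -0.0]
ft_force: [0.6, -0.7, 0.7]
finger_gap: -0.4
grasp_force: 0.0
```

{"op": "jog_arm", "data": {"series": [[[0,0,-0.3],[0,0,0],-1],[[0,0,-0.6],[0,0,0],-1],[[0,0.3,-0.9],[0,0,0],-1],[[0,0.6,-1],[0,0,0],-1],[[0,1,-1],[0,0,0],-1],[[0,1,-1],[0,0,0],-1]]}}

```text
time_s: 33.92
position: [502.2, 24.2, 193.8]
tcp_rot: [-0.117, 0.993, 0.001, -0.0]
ft_force: [0.9, -0.7, -0.4]
finger_gap: -0.1
grasp_force: 0.0
```

{"op": "jog_arm", "data": {"series": [[[0.2,0.5,0],[0,0,0],-1],[[0.3,1,0],[0,0,0],-1],[[0.3,1,0],[0,0,0],-1],[[0.3,1,0],[0,0,0],-1]]}}

```text
time_s: 34.42
position: [424.6, 156.4, 193.6]
tcp_rot: [-0.115, 0.993, 0.0, -0.0]
ft_force: [0.8, -0.1, 0.2]
finger_gap: -0.0
grasp_force: 0.0
```

Run:
```python
from plant import r
from h import *
s=r.read_state();print(s["position"],s["ft_force"],s["time_s"])
a=cv2.imread("pics/top0.png").astype(int);b=r.capture("top")[:,:,::-1].astype(int)
sl=np.s_[165:230,325:378];d=np.abs(a-b).max(2)
print("case diff mean/max-frac",d[sl].mean(),(d[sl]>40).mean())
for n,(u,v) in dict(mug=(168,187),wheel=(168,251),mouse=(451,196),driver=(298,155)).items():
    q=d[v-18:v+18,u-18:u+18];print(n,q.mean(),(q>40).mean())
a=cv2.imread("pics/scene0.png").astype(int);b=r.capture("scene")[:,:,::-1].astype(int);d=np.abs(a-b).max(2)[178:225,255:320];print("scene case",d.mean(),(d>40).mean())
```

```text
[424.56847562 156.40094797 193.63307944] [ 0.83083898 -0.05603833  0.21092242] 34.425
case diff mean/max-frac 12.638316400580552 0.10740203193033382
mug 8.040123456790123 0.024691358024691357
wheel 12.072530864197532 0.05864197530864197
mouse 5.408950617283951 0.0
driver 4.939814814814815 0.0
scene case 4.443207855973814 0.014075286415711947
```

```bash
python3 -c "
from plant import r
print(r.finish_job())"
```

```text
the job is handed in; nothing more can be done
None
```

I handed the job in at about 34 s: the latch was pressed and the lid popped, the scanner went into the pocket by feel, and the lid was pushed shut and held when I backed off. The scene picture of the closed case and the pictures of the mug, wheel, mouse and screwdriver closely match those from the start. The hand-in returned no verdict, and the scanner's final seat under the shut lid was not seen directly.

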